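# Find the loose nut in the catch box by feel

### The job

One of the three round steel nuts hidden under the cover of the black catch box has worked loose: feel which one gives, take it out before it ends up in an animal's feed, and lay it gently, without dropping it, in the empty terracotta saucer. The other two nuts are tight and stay. Leave the feed tub, the steel bowl and the feed pot where they stand.

Things in the scene. Friction and masses are not known exactly. Their poses are not given: they have to be found in the camera images.
- catch_box: Opaque black plastic box, fixed, 225 mm deep (x), 350 wide (y), walls and floor 5 mm thick. Origin on its underside below the middle nut; x points to the back, under the cover, y along the nut row to the left. Outer front wall at x = -180 mm, 35 mm high like the sides of the open front part; outer back wall at x = +45 mm. Three nuts stand on the floor under the cover in its back part.
- cover_edge (a point): Middle of the front edge of the fixed steel cover, at its underside: box x = -24 mm, 70 mm above the table. The 3 mm sheet runs from here to the back wall over the full width and the side walls rise to it; the nut row lies 24 mm behind this edge. The nuts are reached from the open front with the tool tilted some 35 to 45 degrees, tips forward under the cover.
- nut_place_left (a point): Left nut place (box y = +90 mm), 17 mm above the table, at half the nut's height; axes as the box. The three nuts look and feel alike: plain upright steel cylinders, 32 mm across, 24 tall. Each stands up to 8 mm sideways (y) and 4 mm in depth (x) off its place.
- nut_place_middle (a point): Middle nut place (box y = 0), same height. Two nuts are tight: no push or pull moves them. The loose one, at any of the three places, only rests on the box floor (5 mm above the table), weighs 60 to 130 g and slides sideways under 2 N or less.
- nut_place_right (a point): Right nut place (box y = -90 mm), same height.
- saucer: Empty shallow round terracotta saucer, 170 mm across the rim, 22 mm high, fixed to the table, left or right of the box. Its floor is flat, 8 mm above the table and about 130 mm across. Origin at the centre of its underside.
- feed_tub: White plastic tub of chopped feed, 150 mm across, 100 mm high, loose, on the side of the box opposite the saucer. Origin at the centre of its underside. Bystander.
- steel_bowl: Steel bowl of seed, 124 mm across, 45 mm high, loose. Origin at the centre of its underside. Bystander.
- feed_pot: Terracotta pot of chopped feed, 116 mm across, 70 mm high, loose. Origin at the centre of its underside. Bystander.
Mind the look-alikes: they are no part of the job. Several things look just like the saucer: the one meant starts farthest from the robot's base.

How it is judged:
By the outcome, as a careful person would: the job done as asked, in the order asked, and still so for the second after the job is handed in, with the robot touching nothing.
It also fails if it takes over 53 s, if anything falls off the work surface, if the arm or the gripper's body presses on something with over 40 N, if the wrist force passes 120 N, or if a joint passes its speed limit or range.

### The arm

A 6-joint arm with a two-finger parallel gripper is mounted at the origin on the work surface. World frame = base frame: x ahead of the robot, y to its left, z up, the work surface at z = 0. Lengths are in m, angles in rad, forces in N, time in s.
With the tool pointing down it reaches from about 0.35 to 0.775 m from the base axis. Payload 5.5 kg.
Tool frame: the origin (TCP) lies at the very end of the fingers, on their centre line; the grasp point (between the pads) lies 19 mm behind it; z points along the fingers, y is the direction in which the jaws open and shut (so a half turn about z gives the same grasp; the last joint's range is limited). The gripper opens to 85 mm and grips with 20 to 120 N. Pads are 22 mm wide; open, the fingers measure 114 mm over their backs; the gripper's body (76 mm by 85 mm) begins 54 mm behind the grasp point. The pads swing forward as they close: fully open they stand 13 mm farther back than shut.
Start: joints at [1.066, 0.313, 0.046, 1.304, 0, 1.431], TCP at [0.205, 0.537, 0.231] pointing down, gripper open.
Joint ranges: [-2.76, 2.76], [-0.86, 1.69], [-1.03, 1.26], [-2.2, 2.34], [-1.47, 1.5], [-3.14, 3.14]. Speed limits (rad/s): [2.57, 2.57, 3.14, 3.14, 3.14, 3.14].

### API

Orientations are given as a unit quaternion [x, y, z, w].
In Python, from cell import bot, eyes, ticket gives the robot as it stands. Calls block until the motion is done:
- bot.move_pose(position, orientation): joint-space move of the TCP to a pose.
- bot.move_linear(position, rot=None, velocity=0.15, threshold=None): straight line of the TCP; rot=None keeps the orientation; velocity is the mean speed in m/s. With threshold (N) it stops when the force on the tool has changed by that much, and returns True; else False.
- bot.move_j(angles): joint-space move.
- bot.release() and bot.gripper_close(grip_force=None): open the fingers fully, or close them until they stop; grip_force is the grip in N (None keeps the last).
- bot.hold(seconds).
- bot.inverse_kinematics(position, orientation): joint angles nearest the present ones, or None.
- bot.observe(): the state.
- eyes.capture(name): name is "scene" or "top"; returns a dict with "color" (480x640x3 uint8, red, green, blue), "z_map" (480x640 float32, m along the optical axis (not along the pixel's ray), 0 where there is no reading), "fov_y" (degrees; the focal length in pixels is half the picture's height over the tangent of half this angle, whatever the lens; pixels are square), "cx", "cy" (the principal point, pixels), "pose" (4x4, takes a point from camera to world coordinates). Camera axes: x right, y down, z forward; pixel columns grow to the right and rows downward; lengths in m; the calibration is good to about 2 mm. A picture is of the moment at which its call begins.
A pose or a line that the arm cannot do raises bot.PlanningError and nothing moves.
- ticket.job_done(): hands the job in, once; it reports no verdict.
The state is a dict: "clock": time; "qpos": joint angles; "joint_vel": joint speeds; "effort": joint torques, N m; "eef_pos": TCP position; "orientation": TCP orientation; "contact_force": force on the tool from outside, world axes, zero at the start; "wrist_torque": the same for the moment, N m; "gripper_width": opening from 0.0 (shut) to 1.0 (fully open).
Only numpy, scipy, OpenCV 4.12 (cv2) and the standard library are available. Lean on these libraries where they do the work, as an engineer would, in place of code of your own. Each camera call takes 0.05 s, during which the arm holds its last target.

## Working session

There is one attempt and no reset: what is moved stays moved. The work goes in short steps, each a Python script; the robot and the scene stay as the last script left them, time stands still between calls to the robot, and variables do not carry over. Pictures are saved under pics/ and viewed, and the job is handed in when it is done.

```bash
ls; mkdir -p pics
python3 - <<'E'
from cell import bot,eyes,ticket
import cv2,numpy as np
for n in("scene","top"):
    d=eyes.capture(n); cv2.imwrite(f"pics/{n}0.png",d["color"][...,::-1]); np.savez(f"{n}0.npz",**d)
    print(n,d["fov_y"],d["cx"],d["cy"],np.round(d["pose"],3).tolist())
print(bot.observe())
E
```

```text
pics
scene 43.43795443371074 303.75355026670184 240.17429037576267 [[0.567, 0.48, -0.67, 1.392], [0.824, -0.35, 0.446, -0.602], [-0.021, -0.804, -0.594, 0.874], [0.0, 0.0, 0.0, 1.0]]
top 55.36535019285302 321.9018920248271 238.49923719843804 [[0.02, -0.994, 0.104, 0.404], [-1.0, -0.021, -0.011, -0.003], [0.013, -0.103, -0.995, 0.998], [0.0, 0.0, 0.0, 1.0]]
{'clock': 0.1, 'qpos': array([1.06637686e+00, 3.13956510e-01, 4.50809856e-02, 1.30358232e+00,
       4.68230908e-06, 1.43121145e+00]), 'joint_vel': array([-8.86756651e-04, -1.80559630e-03,  2.38671120e-03, -2.02277888e-05,
        2.54882479e-04,  9.61334386e-04]), 'effort': array([ 1.92698142e-03, -4.81724310e+01,  2.99244851e+01,  1.28314801e-02,
       -1.30294079e-04, -5.84596094e-06]), 'eef_pos': array([0.2049355 , 0.53675487, 0.23047553]), 'orientation': array([ 1.81407228e-01,  9.83407712e-01, -7.87317761e-04, -2.65127388e-04]), 'contact_force': array([ 0.32390098, -0.33426857,  0.54182142]), 'wrist_torque': array([-0.00111788,  0.00175047, -0.01261361]), 'gripper_width': 1.0037344089403402}
```

View pics/scene0.png

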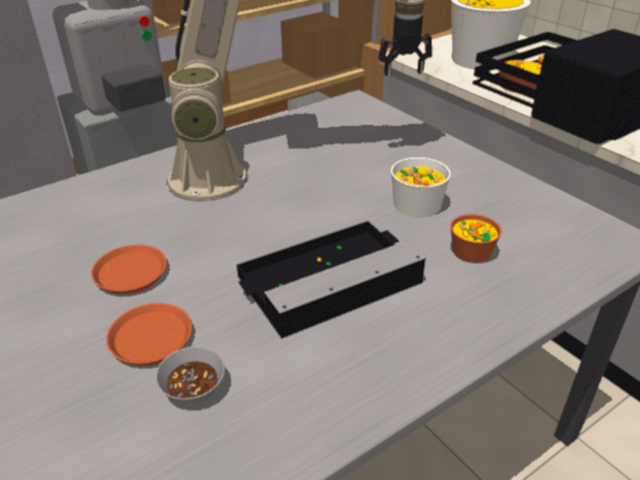

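View pics/top0.png

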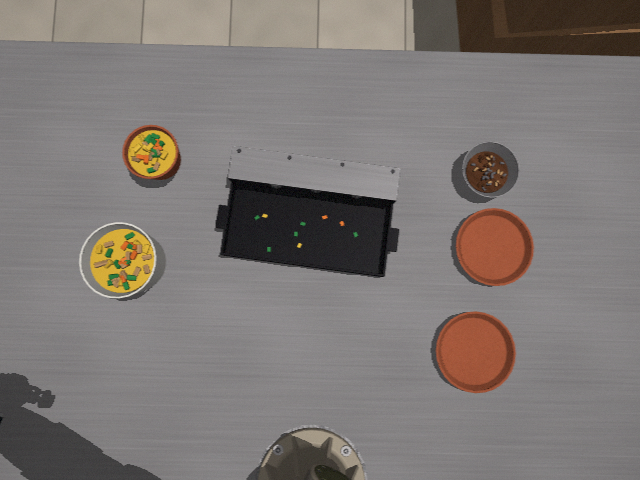

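The top picture shows the box centred near (310,215), with its steel cover at the back around (314,175). Two things could be taken for the saucer: a disc at (494,247) and one at (475,352). The base is at about (313,475), so (494,247) is the farther one. The bystanders are the tub at (118,260), the pot at (151,153) and the bowl at (490,170). Next I'll check these in close crops and measure them.

```bash
cat > h.py <<'E'
import numpy as np
def load(n): return dict(np.load(n))
def f(d): return 240/np.tan(np.radians(float(d["fov_y"]))/2)
def cloud(d):
    z=d["z_map"]; v,u=np.mgrid[0:480,0:640]; F=f(d)
    p=np.stack([(u-d["cx"])/F*z,(v-d["cy"])/F*z,z],-1)
    return p@d["pose"][:3,:3].T+d["pose"][:3,3]
def atz(d,u,v,h):
    r=d["pose"][:3,:3]@np.array([(u-d["cx"])/f(d),(v-d["cy"])/f(d),1]); o=d["pose"][:3,3]
    return o+r*(h-o[2])/r[2]
E
python3 - <<'E'
from h import *; import cv2
d=load("top0.npz"); im=d["color"][...,::-1]
c=cv2.resize(im[135:285,205:415],None,fx=3.8,fy=3.8,interpolation=cv2.INTER_CUBIC); cv2.imwrite("pics/c1.png",c)
c=cv2.resize(im[130:400,420:560],None,fx=2.2,fy=2.2,interpolation=cv2.INTER_CUBIC); cv2.imwrite("pics/c2.png",c)
P=cloud(d)
for n,(u,v) in dict(s1=(494,247),s2=(475,352),tub=(118,260),pot=(151,153),bowl=(490,170),cover=(314,175),floor=(305,225),table=(420,300)).items(): print(n,P[v,u].round(4))
# box yaw from cover plane points
x,y,z=P[...,0],P[...,1],P[...,2]
m=(abs(z-.073)<.006)&(abs(y)<.26)&(x>.45)&(x<.8)
m[:, :200]=0; m[:,420:]=0
q=P[m]; print(m.sum(), q[:,2].mean(), cv2.minAreaRect(q[:,:2].astype(np.float32)))
v,u=np.nonzero(m); r=cv2.minAreaRect(np.stack([u,v],1).astype(np.float32)); print(cv2.boxPoints(r))
# saucer rims
for n,(u0,v0) in dict(s1=(494,247),s2=(475,352)).items():
    hsv=cv2.cvtColor(d["color"],cv2.COLOR_RGB2HSV)
    mm=np.zeros((480,640),bool); mm[v0-50:v0+50,u0-50:u0+50]=1
    mm&=(hsv[...,1]>110)&(z<.05)
    q=P[mm]; rim=q[q[:,2]>.017]; print(n,len(rim),cv2.minEnclosingCircle(rim[:,:2].astype(np.float32)), q[:,2].max())
E
```

```text
s1 [ 0.497  -0.3889  0.0086]
s2 [ 0.2717 -0.3439  0.0088]
tub [0.4481 0.3925 0.0832]
pot [0.6717 0.3452 0.0692]
bowl [ 0.6628 -0.375   0.0298]
cover [0.6322 0.0065 0.0728]
floor [0.5361 0.0242 0.0105]
table [ 0.379  -0.2283  0.0021]
5538 0.07449571119522691 ((0.6368627548217773, 0.0074813514947891235), (0.3506762683391571, 0.07020338624715805), 83.5915298461914)
[[227.0795  177.87677]
 [231.44705 145.24881]
 [400.04037 167.81644]
 [395.67282 200.4444 ]]
s1 980 ((0.4974249303340912, -0.3839901387691498), 0.08455697447061539) 0.027831653116950683
s2 1042 ((0.27496030926704407, -0.3395925760269165), 0.08448011428117752) 0.028082477728198496
```

View pics/c1.png

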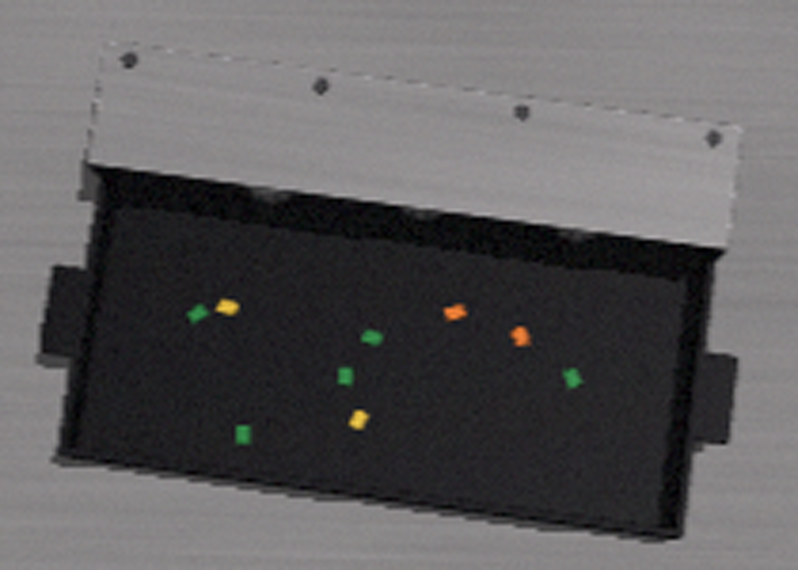

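View pics/c2.png

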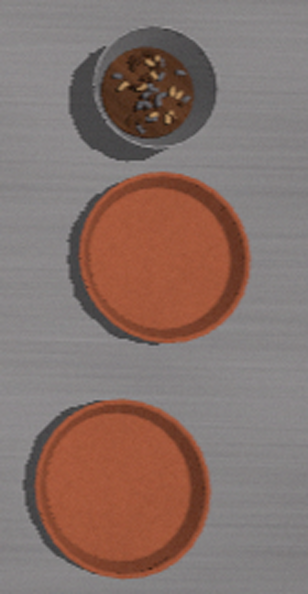

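The crops confirm it: the saucer is the one at (494,247), next to the bowl, with its floor at z of about 0.009. The other disc, at (475,352), is nearer the base. Nut slivers also show under the cover edge, at crop points (268,193), (424,213) and (575,235). I'll locate those and check IK.

```bash
cat >> h.py <<'E'
from scipy.spatial.transform import Rotation as R
YAW=np.radians(83.5915-90); BX=np.array([np.cos(YAW),np.sin(YAW),0]); BY=np.array([-BX[1],BX[0],0])
O=np.array([.63686,.00748,0])-.0105*BX
def box(x,y,z): return O+x*BX+y*BY+np.array([0,0,z])
def tobox(p): p=np.asarray(p)-O; return np.array([p@BX,p@BY,p[2]])
def ori(yaw,tilt,sgn=1):
    h=np.array([np.cos(yaw),np.sin(yaw),0]); y=sgn*np.array([-h[1],h[0],0])
    z=np.sin(tilt)*h-np.cos(tilt)*np.array([0,0,1.]); x=np.cross(y,z)
    return R.from_matrix(np.stack([x,y,z],1)).as_quat(), z
E
python3 - <<'E'
from h import *; import cv2
from cell import bot
d=load("top0.npz"); print("O",O,np.degrees(YAW))
px=lambda a,b:(205+(a+.5)/3.8-.5,135+(b+.5)/3.8-.5)
for a,b in((90,165),(722,247),): print("cover edge",tobox(atz(d,*px(a,b),.073)).round(4))
for a,b in((62,460),(682,538)): print("front corner",tobox(atz(d,*px(a,b),.035)).round(4))
for a,b in((268,193),(424,213),(575,235)): print("nut",tobox(atz(d,*px(a,b),.029)).round(4))
im=d["color"][...,::-1][170:205,225:400]
c=cv2.resize(im,None,fx=4.5,fy=4.5,interpolation=cv2.INTER_CUBIC); c=cv2.convertScaleAbs(c,alpha=2.5); cv2.imwrite("pics/c3.png",c)
for s in(1,-1):
  for t in(40,45):
    q,z=ori(YAW,np.radians(t),s)
    for y in(.09,0,-.09):
        for b in (0,.09):
            j=bot.inverse_kinematics(list(box(.005,y,.017)-b*z),list(q)); print(s,t,y,b,None if j is None else np.round(j,2))
    yw=np.arctan2(-.384,.497); q,z=ori(yw,np.radians(t),s)
    j=bot.inverse_kinematics([.497,-.384,.03],list(q)); print("sauc",None if j is None else np.round(j,2))
E
```

```text
O [0.62642561 0.00865197 0.        ] -6.408500000000004
cover edge [-0.0241  0.1722  0.073 ]
cover edge [-0.0229 -0.1726  0.073 ]
front corner [-0.1827  0.1707  0.035 ]
front corner [-0.1801 -0.1751  0.035 ]
nut [-0.0173  0.0799  0.029 ]
nut [-0.0168 -0.0092  0.029 ]
nut [-0.0179 -0.0956  0.029 ]
1 40 0.09 0 [ 0.09  0.35 -0.87 -0.34 -0.13  0.15]
1 40 0.09 0.09 [ 0.11  0.11 -0.92 -0.15 -0.14  0.17]
1 40 0 0 [-0.12  0.32 -0.93 -0.38  0.   -0.  ]
1 40 0 0.09 [-0.12  0.06 -0.99 -0.18  0.   -0.  ]
1 40 -0.09 0 [-0.32  0.31 -0.95 -0.37  0.14 -0.16]
1 40 -0.09 0.09 [-0.36  0.05 -1.   -0.16  0.16 -0.19]
sauc [-0.84  0.28 -0.93 -0.33  0.12 -0.14]
1 45 0.09 0 [ 0.09  0.38 -0.96 -0.54 -0.15  0.15]
1 45 0.09 0.09 None
1 45 0 0 [-0.12  0.35 -1.02 -0.59  0.   -0.  ]
1 45 0 0.09 None
1 45 -0.09 0 None
1 45 -0.09 0.09 None
sauc [-0.85  0.31 -1.02 -0.54  0.14 -0.14]
-1 40 0.09 0 [ 0.09  0.35 -0.87 -0.34 -0.13 -2.99]
-1 40 0.09 0.09 [ 0.11  0.11 -0.92 -0.15 -0.14 -2.97]
-1 40 0 0 [-0.12  0.32 -0.93 -0.38  0.    3.14]
-1 40 0 0.09 [-0.12  0.06 -0.99 -0.18  0.    3.14]
-1 40 -0.09 0 [-0.32  0.31 -0.95 -0.37  0.14  2.98]
-1 40 -0.09 0.09 [-0.36  0.05 -1.   -0.16  0.16  2.95]
sauc [-0.84  0.28 -0.93 -0.33  0.12  3.  ]
-1 45 0.09 0 [ 0.09  0.38 -0.96 -0.54 -0.15 -2.99]
-1 45 0.09 0.09 None
-1 45 0 0 [-0.12  0.35 -1.02 -0.59  0.    3.14]
-1 45 0 0.09 None
-1 45 -0.09 0 None
-1 45 -0.09 0.09 None
sauc [-0.85  0.31 -1.02 -0.54  0.14  3.  ]
```

View pics/c3.png

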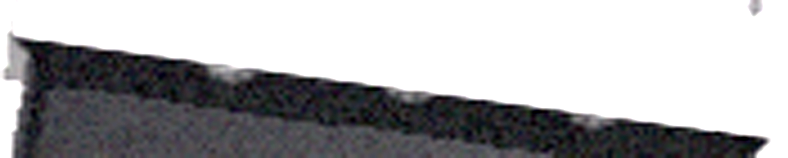

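Box fit agrees: the cover front edge comes out at x of -24/-23 mm and y of ±172, and the front corners at -181 and ±173. The nuts sit at about y = +79, -9 and -96 mm, with x near -1. Tilt has to be 40° because J3 is near its limit. My plan for each nut is to grip it and tug sideways with a force threshold; the loose one will then already be in the grip. I'll start on the left.

```bash
cat >> h.py <<'E'
T=np.radians(40)
from cell import bot,eyes,ticket
def st(m=""):
    o=bot.observe(); print(m,"t%.1f"%o["clock"],"box",tobox(o["eef_pos"]).round(4),"F",(o["contact_force"]@np.stack([BX,BY,[0,0,1]],1)).round(1),"w%.3f"%o["gripper_width"]); return o
def go_in(y,x=.002,z=.0145,back=.085):
    q,zz=ori(YAW,T); p=box(x,y,z)
    bot.move_pose(list(p-back*zz),list(q)); st("pre")
    r=bot.move_linear(list(p),velocity=.08,threshold=10); st(f"in stop={r}"); return r
E
python3 - <<'E'
from h import *
q,_=ori(YAW,np.radians(15))
bot.move_pose(list(box(-.12,.07,.24)),list(q)); st("way")
if not go_in(.079):
    bot.gripper_close(grip_force=30); o=st("closed")
    p=np.array(o["eef_pos"])
    r=bot.move_linear(list(p-.006*BY),velocity=.03,threshold=7); st(f"tug stop={r}")
E
```

```text
way t2.0 box [-0.1201  0.0706  0.24  ] F [-0.3  0.   0.2] w1.003
pre t3.1 box [-0.0518  0.0796  0.0804] F [-0.  -0.3  0.5] w1.001
in stop=False t4.3 box [0.0019 0.0791 0.0148] F [-0.8 -0.1 -0.2] w1.002
closed t4.9 box [0.0022 0.0792 0.0151] F [-2.7  0.9  4.9] w0.357
tug stop=False t5.2 box [0.0023 0.0727 0.015 ] F [-1.6  0.2  1.2] w0.362
```

The left nut is in the grip (30.6 mm) and followed a 6 mm tug with almost no force, so it is loose. I'll lift it 3 mm, draw it straight back past the cover edge, then raise it and look.

Run:
```python
from h import *; import cv2
bot.gripper_close(grip_force=45); o=st("tight")
p=np.array(o["eef_pos"]); Z=np.array([0,0,1.])
r=bot.move_linear(list(p+.003*Z),velocity=.03,threshold=12); st(f"lift {r}")
r=bot.move_linear(list(p+.003*Z-.05*BX),velocity=.06,threshold=15); st(f"back {r}")
try:
    bot.move_linear(list(p+.12*Z-.06*BX),velocity=.1)
except bot.PlanningError as e: print(e)
st("up")
for n in("scene","top"):
    d=eyes.capture(n); cv2.imwrite(f"pics/{n}1.png",d["color"][...,::-1]); np.savez(f"{n}1.npz",**d)
```

```text
tight t5.4 box [0.0023 0.0728 0.0151] F [-2.2 -1.   3.7] w0.355
lift False t5.7 box [0.002  0.0728 0.0179] F [ 0.1  0.5 -0.4] w0.352
back False t6.7 box [-0.047   0.0729  0.0186] F [ 0.6  0.1 -1.1] w0.348
up t8.0 box [-0.0582  0.0726  0.1342] F [-0.5 -0.4 -1.4] w0.353
```

Run:
```python
import cv2
a=cv2.imread("pics/scene1.png"); cv2.imwrite("pics/s1c.png",cv2.resize(a[150:350,200:460],None,fx=3,fy=3,interpolation=cv2.INTER_CUBIC))
```

```text
(no output)
```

View pics/s1c.png

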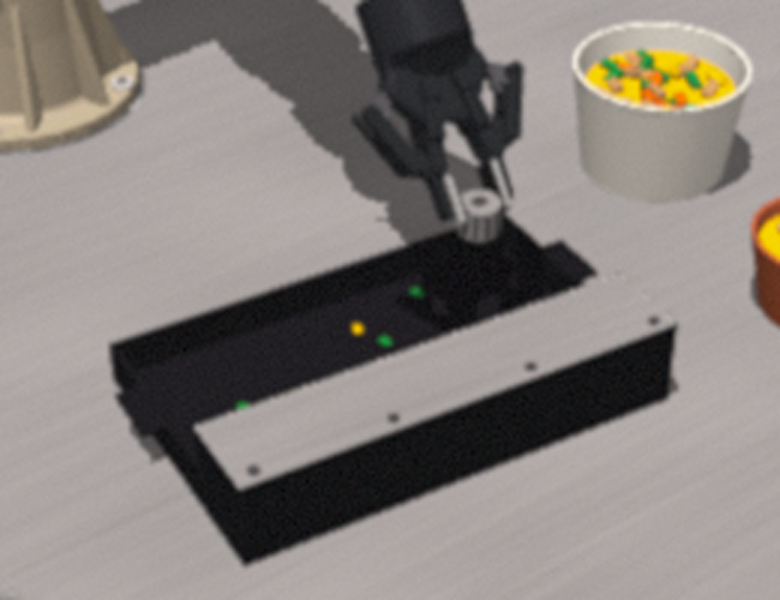

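The crop shows the nut held upright between the fingers at (480,215), clear of the box. Now I'll carry it to the saucer at (0.497,-0.384) and lower it with a force threshold.

Run:
```python
from h import *; import cv2
S=np.array([.4974,-.384,0]); yw=np.arctan2(S[1],S[0]); h=np.array([np.cos(yw),np.sin(yw),0])
q,zz=ori(yw,T); c=S+.003*h
bot.move_pose(list(c+[0,0,.12]),list(q)); st("above")
bot.move_linear(list(c+[0,0,.030]),velocity=.08); bot.hold(.2); o=st("low"); print(o["eef_pos"])
r=bot.move_linear(list(c+[0,0,.0145]),velocity=.012,threshold=3); o=st(f"down {r}"); print(o["eef_pos"])
d=eyes.capture("top"); cv2.imwrite("pics/t2.png",cv2.resize(d["color"][...,::-1][150:330,400:600],None,fx=3,fy=3,interpolation=cv2.INTER_CUBIC))
d=eyes.capture("scene"); cv2.imwrite("pics/s2.png",cv2.resize(d["color"][...,::-1][260:420,60:260],None,fx=3.5,fy=3.5,interpolation=cv2.INTER_CUBIC))
```

```text
above t9.8 box [-0.0816 -0.4052  0.1198] F [ 0.3  1.3 -1.5] w0.352
low t11.3 box [-0.0815 -0.4064  0.0307] F [-0.3  0.8 -1.1] w0.354
[ 0.50004754 -0.38613805  0.03068682]
down True t12.2 box [-0.0819 -0.4061  0.0181] F [-0.5 -0.   3.6] w0.350
[ 0.49971417 -0.38578462  0.01811522]
```

View pics/s2.png

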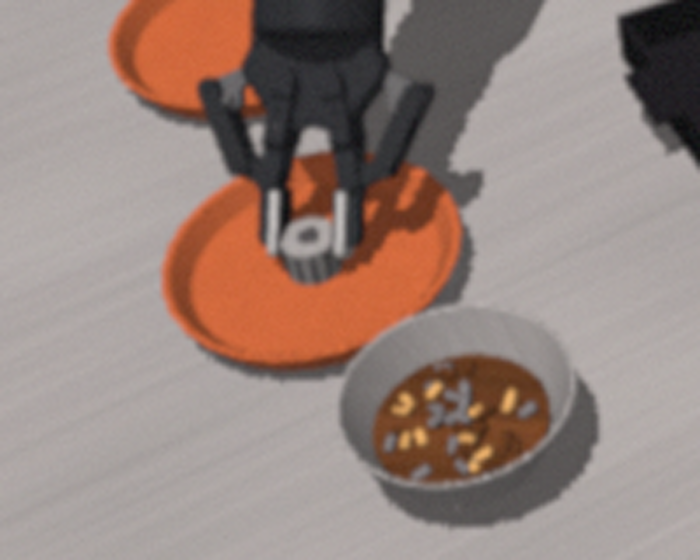

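View pics/t2.png

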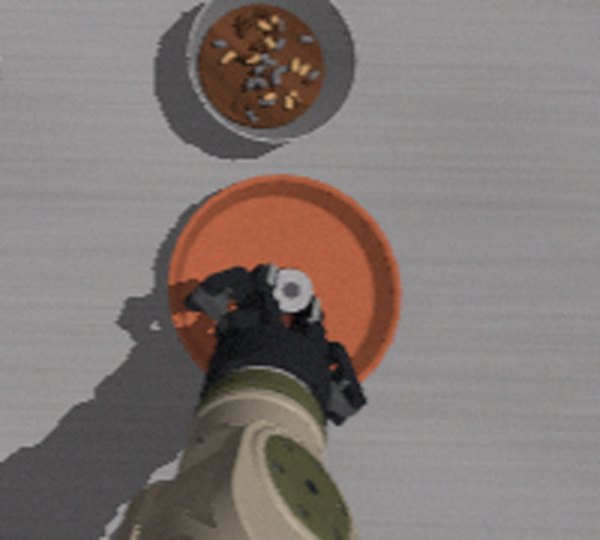

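The pictures show the nut upright in the middle of the saucer, at (292,290) in the top crop. Contact came at z = 0.0181, just as predicted for the saucer floor. I'll release and retreat.

Run:
```python
from h import *; import cv2
S=np.array([.4974,-.384,0]); yw=np.arctan2(S[1],S[0]); q,zz=ori(yw,T)
bot.release(); o=st("open"); p=np.array(o["eef_pos"])
r=bot.move_linear(list(p-.06*zz),velocity=.06); st("out")
bot.move_linear(list(p-.06*zz+[0,0,.1]),velocity=.1); bot.hold(.3); st("up")
d=eyes.capture("top"); cv2.imwrite("pics/t3.png",d["color"][...,::-1]); P=cloud(d)
cv2.imwrite("pics/t3c.png",cv2.resize(d["color"][...,::-1][190:310,430:560],None,fx=4,fy=4,interpolation=cv2.INTER_CUBIC))
m=np.zeros((480,640),bool); m[215:280,465:525]=1; m&=(P[...,2]>.026)&(P[...,2]<.06); print(m.sum(),P[m].mean(0))
d=eyes.capture("scene"); cv2.imwrite("pics/s3.png",d["color"][...,::-1])
```

```text
open t12.9 box [-0.0828 -0.4053  0.0169] F [-0.7 -0.  -0.8] w0.999
out t14.0 box [-0.1157 -0.3853  0.0627] F [ 0.   0.1 -1.3] w1.004
up t15.5 box [-0.116  -0.3851  0.1623] F [-0.   1.1  0.1] w0.998
91 [ 0.49333158 -0.38826839  0.03326367]
```

View pics/t3.png

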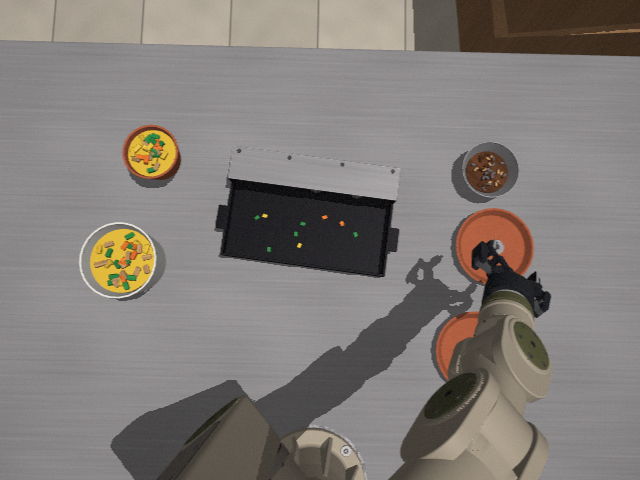

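View pics/s3.png

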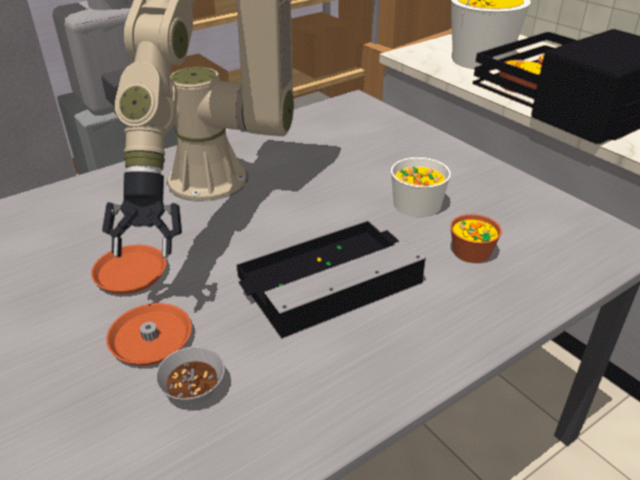

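The nut stands upright in the saucer, at scene (149,331), with its top at z of about 0.033. The left sliver is gone from the box and the other two remain. The bystanders haven't moved and the arm is clear.

Run:
```python
from h import *
ticket.job_done(); st("done")
```

```text
the job is handed in; nothing more can be done
the job is handed in; nothing more can be done
```

The left nut was the loose one. I took it out and set it down in the saucer farthest from the base, and the job is handed in at about 15.5 s on the robot's clock.

- **Finding it:** I gripped the left nut and pulled it 6 mm sideways; it followed with almost no force. Because the first nut gave, I never touched the other two, so I did not check by feel that they are tight.
- **Laying it down:** I lowered it until it touched at TCP z = 18.1 mm, which is what the saucer floor height predicts. Only then did I open the fingers.
- **Last checks:** The pictures show the nut upright near the saucer's centre. Its measured top is about 33 mm above the table against 32 mm expected. The tub, bowl and pot stand where they were, the other two nuts are still visible under the cover, and the arm is clear of everything. No check failed or disagreed.

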